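# Lock a clamp stud in the bench T-track against the stop

### The arm

A 6-joint arm with a two-finger parallel gripper is mounted at the origin on the work surface; the furniture and walls round the work are solid. World frame = base frame: x ahead of the robot, y to its left, z up, the work surface at z = 0. Lengths are in mm, angles in rad, forces in N, time in s.
With the tool pointing down it reaches from about 350 to 800 mm from the base axis. Payload 7.3 kg.
Tool frame: the origin (TCP) lies at the very end of the fingers, on their centre line; the grasp point (between the pads) lies 19 mm behind it; z points along the fingers, y is the line along which they close (so a half turn about z gives the same grasp; the last joint's range is limited). The gripper opens to 85 mm and grips with 20 to 120 N. Pads are 22 mm wide; open, the fingers measure 114 mm over their backs; the gripper's body (76 mm by 85 mm) begins 54 mm behind the grasp point. The pads swing forward as they close: fully open they stand 13 mm farther back than shut.
Start: joints at [-1.258, 0.342, 1.524, -0, 1.275, -0.146], TCP at [232.532, -470.716, 231.322] pointing down, gripper open.
Joint ranges: [-2.53, 2.53], [-0.77, 2.02], [0.04, 2.7], [-1, 4.14], [0.28, 2.66], [-3.11, 3.11]. Speed limits (rad/s): [2.57, 2.57, 3.14, 3.14, 3.14, 3.14].

### API

Orientations are given as a 3x3 rotation matrix whose columns are the frame's x, y, z axes.
In Python, from station import arm gives the robot as it stands. The module is installed in compiled form; this text tells all that it offers.
- The arm moves only by the tool drive_tool, never from a script. Its arguments are lists of equal length, an entry for each row: "turn": the turn, a rotation vector about the tool's x, y, z in degrees, a list of three; "offset": the shift along the tool's x, y, z in m, a list of three; "hand": the closure, from 0 (fully open) to 1 (shut). In form: {"turn": [[rx, ry, rz], ...], "offset": [[dx, dy, dz], ...], "hand": [hand, ...]}. A call has 1 to 20 rows; each row is the pose to reach, as a shift and turn from the pose commanded when the call began, along the tool's axes at that moment; what a row does not reach only later rows make up. A row lasts 1/8 s, in which the tool goes at most 62.5 mm and 10.7 degrees, less where a joint would pass 70% of its speed; a pose out of reach is approached as far as the arm can. A call with a gripper value outside its range is refused whole. The fingers move at their own pace and stop on an object; "newtons" is the grip in N (left out, the last holds). Time passes only in rows, so rows that repeat a pose let the fingers close. It gives the time, the measured TCP pose, the force, the opening and the grip force at its end, in the units of the state.
- arm.get_obs(): the state, without advancing time (a new reading comes with each control period).
- arm.grab_frame(name): name is "side" or "top" or "wrist"; returns the picture (400x640x3 uint8, red, green, blue); there is no depth.
- arm.get_calibration(name): a dict with "intrinsics" (3x3 intrinsics, pixels), "D" ([k1, k2, p1, p2, k3] as OpenCV has them; the pictures are not rectified), "T" (4x4, takes a point from camera to world coordinates). Camera axes: x right, y down, z forward; pixel columns grow to the right and rows downward; lengths in mm; the calibration is good to about 2 mm. A picture is of the moment at which its call begins: read the wrist's pose just before it. get_calibration takes no time and is no camera call; for the wrist camera it gives the pose at the moment of the call.
- arm.job_done(): hands the job in; it is judged then, once.
Trained networks look in the newest picture that a camera, given by its name, has taken for a name from the list of things; names that differ only in an ending like _2 or _b are one class to them, and where a whole thing is asked for, a point or a joint stands for the part that bears it (a point fixed in the world has none). Each returns a list of dicts, best first, with "score" (0 to 1); they miss things now and then, are a little off and sometimes report something else, mostly with a low value. They report only what shows in the picture. A call takes as long as a camera call. They do not tell look-alikes from the thing itself.
- arm.cut_out(camera, name): "region" (400x640 bool, what is visible of it) and "at" ([column, row] in pixels, amid what is visible of it).
The state is a dict: "clock": time; "joint_pos": joint angles; "dq": joint speeds; "joint_efforts": joint torques, N m; "tcp_pos": TCP position; "ee_rot": TCP orientation; "ft_force": force on the tool from outside, world axes, zero at the start; "wrist_torque": the same for the moment, N m; "finger_gap": finger opening in mm; "finger_force": force on a finger pad.
Only numpy, scipy, OpenCV 4.12 (cv2) and the standard library are available. Lean on these libraries where they do the work, as an engineer would, in place of code of your own. Each camera call takes 0.05 s, during which the arm holds its last target. There are 200 camera calls.

### The job

Lift the clamp stud out of its wooden rest and drop its T-head into the slot of the aluminium T-track, well clear of the stop block, until its collar lies on the rail. Slide it gently along the slot until the collar comes up against the stop block, then, keeping it there, turn it a quarter turn clockwise (seen from above) so that the head locks across the slot under the lips, and let go. Do not force anything and leave the other things on the bench alone.

Things in the scene. Friction and masses are not known exactly. Their poses are not given: they have to be found in the camera images.
- stud: Clamp stud, upright, 74 mm tall, 0.11 to 0.22 kg. Origin: centre of the head's underside; z up the shank, x along head and wing (a half turn looks the same). Steel T-head 30 (x) x 13 (y) x 8 mm high; shank 12 mm dia; round steel collar 34 mm dia, 17 to 23 mm above the origin; neck 14 mm dia; black hub 22 mm dia, 42 to 47 mm up; wing above. It starts hanging by its collar in the rest.
- stud_wing (a point): Centre of the stud's black wing grip, 60 mm above the stud's origin; wing 46 (x) x 14 (y) x 28 mm high, gripped across its 14 mm. x, y, z as the stud. The head under the wing has two diagonal square corners and two rounded: under the lips it turns clockwise (from above) a quarter turn and jams about 15 degrees beyond; anticlockwise it jams at about 60 degrees.
- rest: Fixed wooden block 50 (x) x 80 (y) x 24 mm high with one through slot 36 (x) x 17 (y) mm at its centre; origin: centre of the underside, z up. The stud hangs in it, head along x, the stud's origin 7 mm above the bench.
- track: Fixed aluminium T-track, 300 (x, along the slot) x 60 x 24 mm high, z up; origin: centre of the underside. Slot 16 mm wide, open all along, between lips 6 mm thick; cavity below 32.4 mm wide, 5 to 18 mm up. With the head along x the stud drops in until its collar rests on the lips: its origin is then 7 mm above the track's. Turned across, it cannot come out (3 mm of lift).
- screw_box: Bystander: box of screws, 62 x 105 x 60 mm, origin under its centre. Leave it alone.
- tape_measure: Bystander: tape measure, 41 x 89 x 70 mm, origin under its centre. Leave it alone.
- offcut: Bystander: pine offcut, 38 x 110 x 30 mm, origin under its centre. Leave it alone.
- slot_start (a point): Point on the slot's centre line, level with the top of the lips, 45 mm from the track's -x end: a good place to drop the head in. The slot is clear from the -x end to the stop block.
- slot_stop_end (a point): +x end of the slot, level with the top of the lips. A dark steel stop block, 20 (x) x 14 mm, 12 mm above the lips, stands firmly in the slot between here and slot_start: its flat face towards slot_start lies 40 to 130 mm from this end. Its place is not measured: see it or feel for it.
Things that resemble listed ones, but are neither listed nor needed, are in the scene too. What is shaped like the stud but blue is not meant.

How it is judged:
By the outcome, as a careful person would: the job done as asked, in the order asked, and still so for the second after the job is handed in, with the robot touching nothing.
It also fails if it takes over 56 s, if anything falls off the work surface, if the arm or the gripper's body presses on something with over 40 N, if the wrist force passes 120 N, or if a joint passes its speed limit or range.

## Working session

There is one attempt and no reset: what is moved stays moved. The work goes in short steps, Python scripts to look and compute and a tool call to move; the robot and the scene stay as the last step left them, time stands still between calls to the robot, and variables do not carry over. Pictures are saved under pics/ and viewed, at most 10 in all, crops included, and the job is handed in when it is done.

Besides the shell and the picture viewer there is one more tool, called after "Call:" as name(argument=value, ...) on one line, values as JSON. drive_tool: Moves the arm, as the interface text tells. Its arguments: {"type":"object","properties":{"turn":{"type":"array"},"offset":{"type":"array"},"hand":{"type":"array"},"newtons":{"type":"number"}},"required":["turn","offset","hand"]}

```bash
mkdir -p pics
cat > h.py <<'E'
import numpy as np, cv2
from station import arm
def ray(cam,px):
    c=arm.get_calibration(cam); K=np.array(c["intrinsics"],float);D=np.array(c["D"],float);T=np.array(c["T"],float)
    u=cv2.undistortPoints(np.array([[px]],float),K,D)[0,0]
    return T[:3,3],T[:3,:3]@np.array([u[0],u[1],1.])
def at_z(cam,px,z):
    o,d=ray(cam,px); return o+d*(z-o[2])/d[2]
def proj(cam,P):
    c=arm.get_calibration(cam);T=np.linalg.inv(np.array(c["T"],float))
    r,_=cv2.Rodrigues(T[:3,:3])
    return cv2.projectPoints(np.array(P,float).reshape(-1,1,3),r,T[:3,3],np.array(c["intrinsics"],float),np.array(c["D"],float))[0][:,0]
def tri(c1,p1,c2,p2):
    A=np.zeros((3,3));b=np.zeros(3)
    for c,p in((c1,p1),(c2,p2)):
        o,d=ray(c,p);d=d/np.linalg.norm(d);M=np.eye(3)-np.outer(d,d);A+=M;b+=M@o
    return np.linalg.solve(A,b)
def save(cam,name):
    f=arm.grab_frame(cam);cv2.imwrite(f"pics/{name}.png",f[:,:,::-1]);return f
E
python3 - <<'E'
from h import *
np.set_printoptions(precision=1,suppress=True)
a=[save(c,c+"0") for c in("top","side")]
cv2.imwrite("pics/both.png",cv2.resize(np.vstack(a),(480,600))[:,:,::-1])
for c in("top","side"):
    print(c,np.array(arm.get_calibration(c)["T"])[:3].tolist())
    for n in("stud","stud_wing","rest","track"):
        for r in arm.cut_out(c,n)[:3]:
            ys,xs=np.nonzero(r["region"]);print(c,n,round(r["score"],2),r["at"],xs.min(),xs.max(),ys.min(),ys.max(),at_z(c,r["at"],24))
o=arm.get_obs();print(o["clock"],o["ee_rot"])
E
```

```text
top [[0.01892610554049325, -0.9943294650102552, 0.1046456761719733, 441.604243709112], [-0.9997259072216521, -0.017377740301380788, 0.015688357844668797, -17.385870444506995], [-0.013780891078400028, -0.10491391306417447, -0.9943858194315967, 978.0151130876839]]
top stud 0.61 [224.2, 199.5] 218 234 186 206 [538.2 232.8  24. ]
top stud 0.47 [280.8, 241.8] 273 287 231 250 [438.3  91.4  24. ]
top stud 0.47 [246.7, 135.3] 236 255 133 146 [699.3 183.9  24. ]
top stud_wing 0.65 [246.7, 138.4] 235 255 133 146 [691.4 183.6  24. ]
top stud_wing 0.64 [280.3, 241.2] 273 287 231 250 [439.7  92.7  24. ]
top stud_wing 0.64 [225.9, 196.6] 218 233 186 206 [545.4 228.9  24. ]
top rest 0.77 [285.9, 236.9] 263 299 227 254 [450.3  79.5  24. ]
top track 0.77 [337.7, 176.7] 276 400 159 192 [599.1 -43.2  24. ]
top track 0.56 [419.7, 249.7] 403 439 240 257 [ 425.8 -241.7   24. ]
side [[-0.9976061962505585, -0.03875954792630813, 0.05726757064028589, 444.5297289257349], [-0.06864761588926649, 0.6548467006678063, -0.7526375644739026, 681.1395788863746], [-0.008329587937685687, -0.7547671800423205, -0.6559398767385252, 701.7861046360035]]
side stud 0.97 [347.0, 243.9] 337 356 234 259 [437.9  59.6  24. ]
side stud 0.97 [385.0, 252.0] 375 397 241 268 [350.9  79.3  24. ]
side stud 0.62 [293.4, 293.7] 282 304 285 311 [545.2 205.2  24. ]
side stud_wing 0.94 [385.0, 253.8] 376 397 241 267 [351.1  84.7  24. ]
side stud_wing 0.9 [290.8, 297.2] 282 304 285 312 [549.5 214.   24. ]
side stud_wing 0.78 [345.5, 244.9] 337 357 234 259 [441.3  63.   24. ]
side rest 0.83 [343.6, 266.3] 331 360 244 276 [443.8 126.6  24. ]
0.5 [[ 0.9  0.4 -0. ]
 [ 0.4 -0.9  0. ]
 [-0.  -0.  -1. ]]
```

View pics/top0.png

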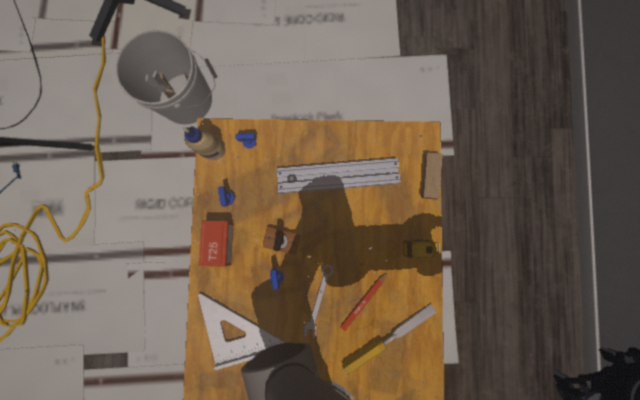

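View pics/side0.png

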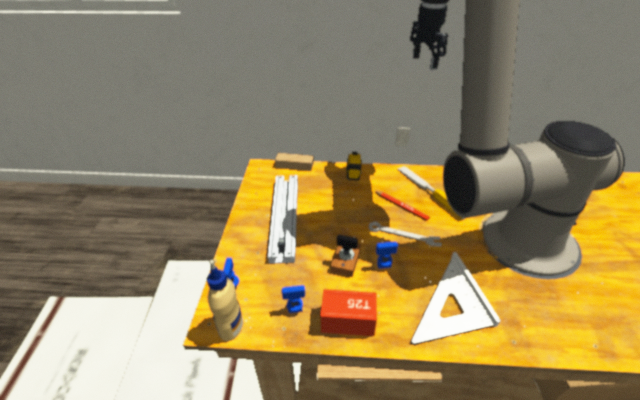

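The side picture shows candidates for the stud at (385,254), (292,297) and (229,272), all blue, and at (346,244), black with a steel collar and standing in the wooden rest. The black one is the stud. In the top picture it is near (280,240). The stop block is a dark spot at side (281,245), top (291,178), near the track's +y end. I'll check with one close crop and measure the rest and track.

Run:
```python
from h import *
np.set_printoptions(precision=3,suppress=True)
t=cv2.imread("pics/top0.png");s=cv2.imread("pics/side0.png")
a=cv2.resize(t[150:260,255:410],None,fx=5,fy=5,interpolation=2)[:, :775]
b=cv2.resize(s[170:280,260:365],(0,0),fx=5,fy=5,interpolation=2)
cv2.imwrite("pics/c1.png",cv2.resize(np.hstack([a,b]),(800,338)))
o=arm.get_obs();print(o["ee_rot"],o["tcp_pos"])
arm.grab_frame("top")
r=arm.cut_out("top","track")[0]["region"]
q=cv2.minAreaRect(np.argwhere(r)[:,::-1].astype(np.float32));p=cv2.boxPoints(q)
print(p);print(np.array([at_z("top",x,24) for x in p]))
r=arm.cut_out("top","rest")[0]["region"]
p=cv2.boxPoints(cv2.minAreaRect(np.argwhere(r)[:,::-1].astype(np.float32)))
print(p);print(np.array([at_z("top",x,24) for x in p]))
print(tri("top",[280.5,241.5],"side",[346.5,243]))
print(np.array(arm.get_calibration("wrist")["T"]))
print(arm.get_calibration("wrist")["intrinsics"])
```

```text
[[ 0.897  0.443 -0.   ]
 [ 0.443 -0.897  0.   ]
 [-0.    -0.    -1.   ]] [ 232.499 -470.687  231.284]
[[274. 232.]
 [286. 232.]
 [286. 250.]
 [274. 250.]]
[[461.498 108.565  24.   ]
 [462.042  79.558  24.   ]
 [418.953  78.353  24.   ]
 [418.391 107.223  24.   ]]
[[261.941 246.235]
 [267.    226.   ]
 [299.941 234.235]
 [294.882 254.471]]
[[426.811 136.572  24.   ]
 [475.642 125.976  24.   ]
 [457.302  45.764  24.   ]
 [408.73   56.729  24.   ]]
[439.264  88.262  58.093]
[[   0.442   -0.849   -0.289  307.86 ]
 [  -0.897   -0.419   -0.143 -434.45 ]
 [   0.       0.322   -0.947  375.084]
 [   0.       0.       0.       1.   ]]
[[314.303   0.    313.517]
 [  0.    314.303 198.103]
 [  0.      0.      1.   ]]
```

View pics/c1.png

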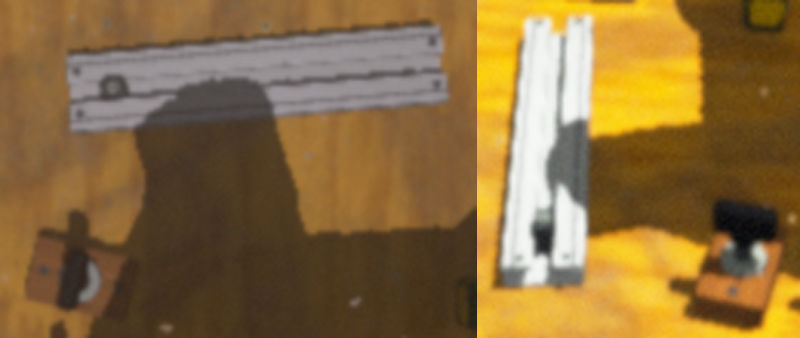

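The crop confirms it: the black wing, steel collar and wooden rest are together at top (280,241), with the wing along the rest's short axis. The stop block is at top (291,178). I'll move above the stud.

Call:
drive_tool(turn=[[0,0,38.5],[0,0,38.5],[0,0,38.5],[0,0,38.5],[0,0,38.5],[0,0,38.5],[0,0,38.5],[0,0,38.5],[0,0,38.5],[0,0,38.5],[0,0,38.5],[0,0,38.5],[0,0,38.5],[0,0,38.5],[0,0,38.5],[0,0,38.5]], offset=[[0.435,-0.411,0.04],[0.435,-0.411,0.04],[0.435,-0.411,0.04],[0.435,-0.411,0.04],[0.435,-0.411,0.04],[0.435,-0.411,0.04],[0.435,-0.411,0.04],[0.435,-0.411,0.04],[0.435,-0.411,0.04],[0.435,-0.411,0.04],[0.435,-0.411,0.04],[0.435,-0.411,0.04],[0.435,-0.411,0.04],[0.435,-0.411,0.04],[0.435,-0.411,0.04],[0.435,-0.411,0.04]], hand=[0.3,0.3,0.3,0.3,0.3,0.3,0.3,0.3,0.3,0.3,0.3,0.3,0.3,0.3,0.3,0.3])

```text
clock: 2.65
tcp_pos: [440.5, 90.1, 191.3]
ee_rot: [[0.977, -0.212, 0.0], [-0.212, -0.977, -0.0], [0.0, 0.0, -1.0]]
ft_force: [0.3, -0.3, 0.0]
finger_gap: 59.3
finger_force: 0.0
```

```bash
cat > w.py <<'E'
from h import *
import sys
np.set_printoptions(precision=2,suppress=True)
n=sys.argv[1]
o=arm.get_obs();print(o["clock"],o["tcp_pos"],o["joint_pos"],o["finger_gap"]);print(np.array(o["ee_rot"]))
f=save("wrist",n)
for k in("stud_wing","rest"):
    for r in arm.cut_out("wrist",k)[:2]:
        q=cv2.minAreaRect(np.argwhere(r["region"])[:,::-1].astype(np.float32));p=cv2.boxPoints(q)
        print(k,r["score"],r["at"],np.array([at_z("wrist",x,81 if k!="rest" else 24) for x in p])[:,:2].tolist(),p.tolist())
E
python3 w.py w1
```

```text
2.65 [440.54  90.13 191.34] [ 0.03  0.25  1.78 -0.    1.11  1.82] 59.27290212996612
[[ 0.98 -0.21  0.  ]
 [-0.21 -0.98 -0.  ]
 [ 0.    0.   -1.  ]]
stud_wing 0.86 [310.0, 184.7] [[473.7563035727058, 99.18167558414373], [468.16871940171575, 73.51867120501315], [417.82603663719823, 83.80008265881393], [423.7653307799644, 111.09596706914951]] [[294.0, 160.0], [326.0, 160.0], [326.0, 218.0], [294.0, 218.0]]
stud_wing 0.81 [319.8, 262.4] [[408.4566245594902, 103.81201016436938], [402.9770839514943, 78.67567289158745], [337.7106991382751, 91.27655818086271], [343.65729241821316, 118.46107961847414]] [[306.0, 232.0], [335.0, 232.0], [335.0, 295.0], [306.0, 295.0]]
rest 0.85 [317.4, 166.8] [[478.5144515842802, 125.06588016554024], [461.8078464694631, 48.287654051347815], [408.93099337904164, 57.772709320068635], [426.5338144452396, 138.70307606298275]] [[271.0, 149.0], [350.0, 149.0], [350.0, 200.0], [271.0, 200.0]]
```

View pics/w1.png

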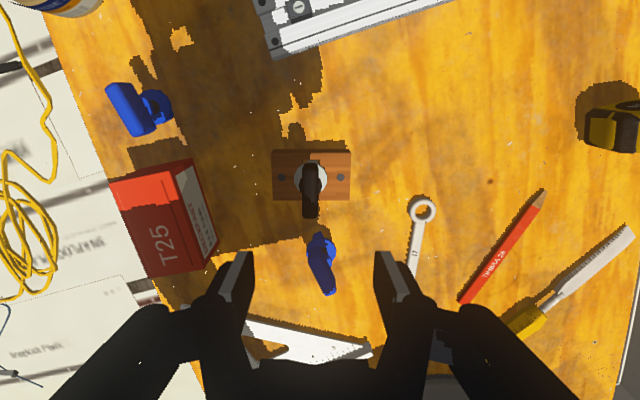

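The wrist view shows the black wing at (310,190) in the rest (272–350, 149–200). The blue look-alike is at (321,262). The tool is well aligned with both. I'll refine the stud's lateral position from pixels.

Run:
```python
from h import *
np.set_printoptions(precision=1,suppress=True)
f=cv2.imread("pics/w1.png");g=f.max(2)
for r in(178,185,195,205,212): print(r,g[r,296:326].tolist())
print("col310",g[155:224,310].tolist())
for px in([284,177],[341,178]):print(at_z("wrist",px,24))
R=np.array(arm.get_obs()["ee_rot"]);o=np.array(arm.get_obs()["tcp_pos"])
c=np.array([442,92.5])
for q in([442,92.5,81],[442,92.5,24],[442+22.5,87.6,81],[419.5,97.4,81]):print(proj("wrist",q))
```

```text
178 [76, 77, 81, 83, 70, 47, 36, 40, 41, 41, 45, 45, 46, 50, 50, 53, 52, 54, 53, 50, 46, 39, 47, 129, 195, 215, 213, 211, 209, 214]
185 [77, 78, 61, 34, 34, 36, 36, 40, 41, 42, 47, 47, 48, 49, 51, 52, 53, 53, 52, 49, 46, 45, 51, 55, 46, 62, 205, 220, 216, 192]
195 [77, 76, 77, 77, 78, 78, 38, 34, 37, 41, 42, 47, 49, 50, 51, 51, 53, 53, 51, 51, 45, 39, 69, 163, 171, 177, 175, 177, 176, 176]
205 [105, 102, 98, 100, 100, 103, 42, 34, 37, 37, 38, 40, 40, 38, 40, 39, 41, 40, 41, 41, 42, 38, 111, 230, 227, 223, 224, 223, 222, 216]
212 [107, 107, 105, 100, 97, 98, 40, 35, 39, 38, 40, 39, 39, 39, 42, 41, 42, 42, 40, 40, 40, 42, 113, 228, 216, 199, 198, 200, 201, 204]
col310 [167, 172, 175, 167, 125, 78, 74, 67, 42, 38, 39, 38, 39, 40, 40, 43, 46, 48, 49, 52, 50, 49, 49, 50, 51, 50, 50, 51, 51, 51, 51, 50, 50, 50, 52, 52, 51, 50, 51, 52, 51, 51, 52, 50, 46, 41, 39, 39, 39, 40, 40, 38, 42, 39, 39, 40, 41, 42, 39, 41, 40, 40, 39, 57, 81, 91, 90, 89, 89]
[447.8 119.4  24. ]
[434.4  62.6  24. ]
[[310.4 194.3]]
[[310.9 177. ]]
[[310.3 167.8]]
[[310.4 219.3]]
```

Call:
drive_tool(turn=[[0,0,0],[0,0,0],[0,0,0],[0,0,0],[0,0,0],[0,0,0],[0,0,0],[0,0,0]], offset=[[0.0015,-0.0025,0.03],[0.0015,-0.0025,0.07],[0.0015,-0.0025,0.1],[0.0015,-0.0025,0.12],[0.0015,-0.0025,0.13],[0.0015,-0.0025,0.134],[0.0015,-0.0025,0.134],[0.0015,-0.0025,0.134]], hand=[0.3,0.3,0.3,0.4,0.5,0.6,0.6,0.6], newtons=40)

```text
clock: 3.8
tcp_pos: [443.0, 92.6, 57.9]
ee_rot: [[0.977, -0.212, 0.001], [-0.212, -0.977, -0.0], [0.001, -0.0, -1.0]]
ft_force: [0.4, -0.4, 0.5]
finger_gap: 34.5
finger_force: 0.0
```

Call:
drive_tool(turn=[[0,0,0],[0,0,0],[0,0,0],[0,0,0],[0,0,0],[0,0,0],[0,0,0],[0,0,0]], offset=[[0,0,0],[0,0,0],[0,0,0],[0,0,0],[0,0,0],[0,0,0],[0,0,0],[0,0,0]], hand=[0.7,0.75,0.8,0.9,1,1,1,1], newtons=40)

```text
clock: 4.8
tcp_pos: [442.6, 92.5, 57.4]
ee_rot: [[0.977, -0.212, 0.0], [-0.212, -0.977, -0.0], [0.0, 0.0, -1.0]]
ft_force: [-1.3, 0.4, 4.2]
finger_gap: 13.1
finger_force: 42.5
```

```bash
python3 w.py w2 | head -6
python3 - <<'E'
from h import *
o=arm.get_obs();print(o["ft_force"],o["wrist_torque"],o["finger_gap"],o["finger_force"])
E
```

```text
4.8 [442.61  92.54  57.4 ] [ 0.04  0.45  1.94 -0.    0.75  1.82] 13.12296045888856
[[ 0.98 -0.21  0.  ]
 [-0.21 -0.98 -0.  ]
 [ 0.    0.   -1.  ]]
stud_wing 0.97 [313.6, 258.0] [[482.8881234329101, 95.06745930922293], [478.2043243499304, 73.51855362073948], [418.87920595484593, 84.61214632561767], [424.3243975647523, 109.64803117643298]] [[286.0, 208.0], [340.0, 208.0], [340.0, 327.0], [286.0, 327.0]]
stud_wing 0.77 [322.5, 345.6] [[421.57805876542113, 102.39637438782144], [422.02517300834563, 87.68197417314282], [399.32823743214533, 88.44513568395332], [398.65047017496545, 103.9877668451548]] [[302.1922912597656, 328.9615173339844], [332.3846130371094, 322.9230651855469], [339.5769348144531, 358.8846130371094], [309.3846130371094, 364.9230651855469]]
[ 0.26909444 -0.33166216  4.52116203] [-0.0778682   0.10560215 -0.0090045 ] 13.501751972074807 42.641664147377014
```

Gripped (13 mm gap). I'll lift, then carry it above the near end of the track with the head turned along the slot.

Call:
drive_tool(turn=[[0,0,0],[0,0,0],[0,0,0],[0,0,0],[0,0,-10],[0,0,-20],[0,0,-30],[0,0,-40],[0,0,-50],[0,0,-60],[0,0,-70],[0,0,-80],[0,0,-90],[0,0,-98],[0,0,-104],[0,0,-106],[0,0,-106],[0,0,-106]], offset=[[0,0,-0.01],[0,0,-0.03],[0,0,-0.06],[0,0,-0.1],[0.02,0.02,-0.115],[0.04,0.04,-0.115],[0.06,0.06,-0.115],[0.08,0.08,-0.115],[0.1,0.1,-0.115],[0.12,0.12,-0.115],[0.14,0.14,-0.115],[0.16,0.16,-0.115],[0.18,0.175,-0.115],[0.192,0.186,-0.115],[0.192,0.186,-0.115],[0.192,0.186,-0.115],[0.192,0.186,-0.115],[0.192,0.186,-0.115]], hand=[1,1,1,1,1,1,1,1,1,1,1,1,1,1,1,1,1,1])

```text
clock: 7.2
tcp_pos: [590.7, -129.6, 172.4]
ee_rot: [[-0.065, 0.998, -0.0], [0.998, 0.065, -0.0], [0.0, -0.0, -1.0]]
ft_force: [0.1, -0.0, -2.8]
finger_gap: 13.1
finger_force: 41.7
```

Run:
```python
from h import *
np.set_printoptions(precision=2,suppress=True)
o=arm.get_obs();print(o["clock"],o["tcp_pos"],o["joint_pos"],o["finger_gap"],o["ft_force"]);print(np.array(o["ee_rot"]))
f=save("wrist","w3")
for p in([277.1,167.2],[398.6,157.1],[400.6,183.5],[278.4,192.9]):print(at_z("top",p,24))
```

```text
7.2 [ 590.7  -129.62  172.38] [-0.34  0.54  1.38 -0.    1.23 -0.41] 13.11747741183001 [ 0.14 -0.02 -2.8 ]
[[-0.07  1.   -0.  ]
 [ 1.    0.07 -0.  ]
 [ 0.   -0.   -1.  ]]
[620.24 105.91  24.  ]
[ 650.25 -191.77   24.  ]
[ 584.92 -196.5    24.  ]
[556.73 100.79  24.  ]
```

View pics/w3.png

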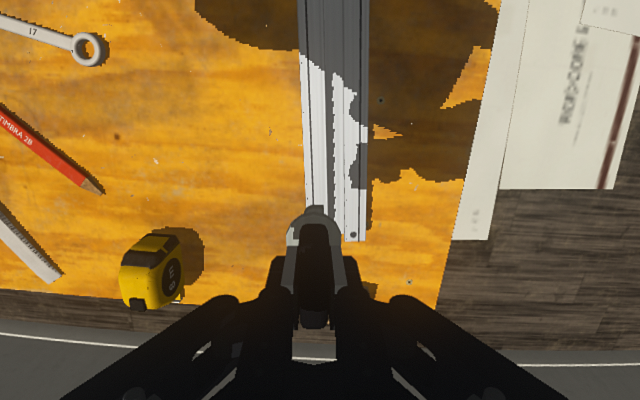

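The wrist view shows the track from (303–369, top) down to its near end at about row 242, with the slot near column 335. The stud is held upright, its collar edge at (315,212). I'll fit the slot's edges.

Run:
```python
from h import *
np.set_printoptions(precision=1,suppress=True)
g=cv2.imread("pics/w3.png",0)
for r in range(10,205,16): print(r,g[r,296:376].tolist())
print("c352",g[225:250,352].tolist())
```

```text
10 [57, 70, 83, 86, 85, 84, 87, 89, 89, 46, 31, 80, 88, 87, 86, 86, 86, 87, 89, 87, 87, 86, 84, 83, 83, 87, 85, 76, 86, 87, 86, 85, 85, 85, 86, 85, 85, 84, 85, 85, 86, 86, 87, 85, 84, 84, 73, 72, 83, 86, 84, 84, 85, 86, 87, 87, 83, 82, 86, 85, 83, 84, 87, 72, 31, 42, 88, 87, 84, 79, 82, 87, 83, 63, 52, 52, 54, 55, 55, 56]
26 [56, 59, 75, 85, 87, 86, 86, 87, 90, 76, 40, 54, 85, 89, 88, 86, 87, 88, 89, 89, 88, 88, 88, 83, 82, 88, 90, 80, 81, 86, 86, 86, 85, 87, 87, 86, 86, 85, 85, 85, 85, 86, 86, 85, 85, 84, 77, 71, 81, 85, 86, 84, 85, 87, 87, 87, 84, 84, 85, 86, 85, 86, 86, 64, 37, 53, 84, 87, 83, 78, 85, 88, 81, 55, 54, 56, 54, 56, 55, 57]
42 [58, 59, 65, 81, 88, 89, 87, 89, 90, 92, 64, 38, 68, 90, 90, 88, 87, 88, 89, 90, 89, 89, 90, 87, 85, 86, 91, 86, 80, 87, 87, 86, 87, 86, 87, 87, 87, 85, 85, 85, 86, 87, 86, 86, 87, 86, 78, 72, 81, 88, 87, 86, 87, 87, 88, 86, 85, 84, 86, 87, 86, 87, 89, 60, 36, 61, 84, 88, 85, 81, 85, 90, 82, 62, 56, 57, 59, 60, 59, 59]
58 [146, 146, 152, 197, 215, 215, 215, 215, 219, 215, 217, 84, 43, 84, 90, 90, 89, 91, 91, 93, 92, 92, 91, 90, 87, 87, 93, 91, 8
[... 3021 characters left out ...]
 214, 210, 201, 198, 203, 208, 212, 207, 202, 173, 206, 208, 207, 210, 214, 215, 94, 79, 83, 84, 85, 87, 88, 61, 45, 76, 89, 86, 86, 89, 92, 84, 72, 72, 73, 72, 69, 76, 127, 169, 169]
202 [134, 135, 137, 139, 137, 135, 132, 131, 128, 126, 208, 209, 207, 209, 212, 214, 144, 87, 209, 214, 209, 207, 209, 207, 206, 206, 205, 201, 203, 209, 216, 156, 86, 83, 87, 88, 86, 79, 94, 214, 210, 202, 200, 202, 207, 211, 208, 200, 128, 202, 207, 207, 209, 207, 207, 205, 203, 204, 206, 207, 208, 209, 137, 91, 208, 205, 202, 202, 212, 217, 99, 62, 68, 69, 66, 85, 160, 162, 160, 159]
c352 [201, 201, 201, 201, 202, 205, 181, 115, 72, 74, 72, 72, 130, 189, 204, 193, 168, 153, 162, 167, 167, 163, 161, 162, 164]
```

Run:
```python
from h import *
np.set_printoptions(precision=2,suppress=True)
P=np.array([at_z("wrist",p,24) for p in([335.8,202],[334.9,154],[334.2,106],[333,10])]);print(P)
e=at_z("wrist",[352,241.3],24);print("end",e)
d=P[3]-P[0];d/=np.linalg.norm(d);print("ang",np.degrees(np.arctan2(d[1],d[0])))
o=arm.get_obs();R=np.array(o["ee_rot"]);t=np.array(o["tcp_pos"])
print("yaw",np.degrees(np.arctan2(R[1,0],R[0,0])))
s=(e-P[0])@d; print("end on line",P[0]+d*s); 
tgt=P[0]+d*(s+45);print("slot_start",tgt,"delta tool",R.T@(tgt-t))
print("perp dist of tcp",R.T@(P[0]+d*((t-P[0])@d)-t))
# stop block face from top: px of its dark outline & side
for px in([291,178],[296,178]):print("stop",at_z("top",px,36))
# wing offset in hand: proj of expected wing centre/top
for q in([0,0,-24.],[23,0,-24],[-23,0,-24]):print(proj("wrist",t+R@np.array(q)))
```

```text
[[ 614.83 -149.2    24.  ]
 [ 609.83 -101.66   24.  ]
 [ 605.5   -58.32   24.  ]
 [ 598.11   18.94   24.  ]]
end [ 635.3  -190.99   24.  ]
ang 95.67872982890276
yaw 93.7490571219281
end on line [ 619.14 -192.6    24.  ]
slot_start [ 614.69 -147.82   24.  ] delta tool [-19.66  22.71 148.42]
perp dist of tcp [  0.76  22.02 148.42]
stop [592.07  69.9   36.  ]
stop [592.27  57.8   36.  ]
[[311.55 286.33]]
[[311.39 239.96]]
[[311.69 327.52]]
```

Call:
drive_tool(turn=[[0,0,-1.9],[0,0,-1.9],[0,0,-1.9],[0,0,-1.9],[0,0,-1.9],[0,0,-1.9],[0,0,-1.9],[0,0,-1.9]], offset=[[-0.01,0.022,0.01],[-0.01,0.022,0.03],[-0.01,0.022,0.05],[-0.01,0.022,0.07],[-0.01,0.022,0.08],[-0.01,0.022,0.086],[-0.01,0.022,0.086],[-0.01,0.022,0.086]], hand=[1,1,1,1,1,1,1,1])

```text
clock: 8.25
tcp_pos: [613.9, -138.5, 87.1]
ee_rot: [[-0.099, 0.995, 0.001], [0.995, 0.099, -0.001], [-0.001, 0.001, -1.0]]
ft_force: [0.2, 0.4, -1.7]
finger_gap: 13.5
finger_force: 41.6
```

Run:
```python
from h import *
np.set_printoptions(precision=2,suppress=True)
o=arm.get_obs();print(o["clock"],o["tcp_pos"],o["ft_force"]);R=np.array(o["ee_rot"])
print("yaw",np.degrees(np.arctan2(R[1,0],R[0,0])))
f=save("wrist","w4");g=save("side","s4")
s=f[60:400,200:440];cv2.imwrite("pics/c4.png",cv2.resize(np.hstack([cv2.resize(s,None,fx=1.7,fy=1.7,interpolation=2),cv2.resize(g[150:280,230:350],(390,578))[:578]]),None,fx=1,fy=1)[:,:800,::-1])
t=np.array(o["tcp_pos"])
for q in([0,0,-24.],[23,0,-24],[-23,0,-24],[17,0,26.6]):print(proj("wrist",t+R@np.array(q)))
```

```text
8.25 [ 613.9  -138.53   87.09] [ 0.23  0.36 -1.66]
yaw 95.68463102704189
[[311.8  286.36]]
[[311.66 239.97]]
[[311.93 327.57]]
[[312.23 210.25]]
```

View pics/c4.png

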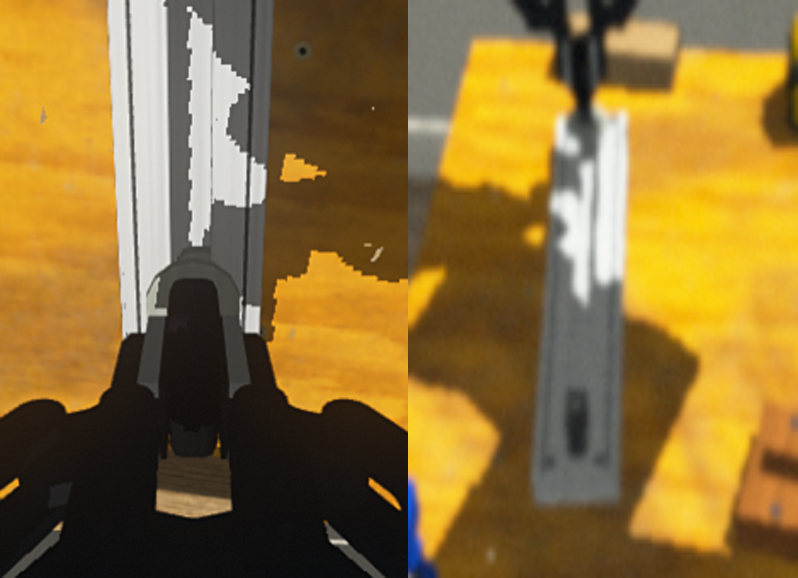

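The crop shows the stud's T-head tip at crop (196,250), lined up with the slot. The side view shows the stop at its lower part. I'll read the edges.

Run:
```python
from h import *
g=cv2.imread("pics/w4.png",0)
for r in (70,110,150,180,196,204,207,210,214,222): print(r,g[r,262:362].tolist())
```

```text
70 [149, 193, 225, 222, 222, 221, 220, 220, 222, 224, 227, 197, 122, 79, 148, 209, 224, 222, 221, 222, 223, 224, 223, 222, 221, 222, 224, 223, 221, 220, 215, 209, 215, 223, 228, 201, 137, 92, 91, 94, 94, 92, 91, 92, 92, 93, 92, 93, 89, 88, 145, 216, 218, 216, 143, 137, 139, 91, 88, 92, 93, 93, 90, 78, 86, 94, 92, 93, 92, 91, 92, 92, 93, 92, 92, 91, 90, 90, 92, 92, 92, 92, 91, 93, 93, 80, 39, 46, 75, 94, 91, 90, 87, 86, 87, 90, 92, 90, 77, 66]
110 [175, 174, 175, 213, 222, 221, 222, 222, 221, 221, 223, 226, 228, 155, 88, 108, 211, 225, 222, 223, 223, 224, 224, 224, 222, 219, 223, 224, 224, 222, 218, 213, 210, 217, 228, 234, 180, 99, 95, 97, 98, 96, 97, 95, 97, 96, 98, 98, 96, 89, 102, 219, 217, 213, 212, 211, 212, 216, 217, 219, 220, 217, 192, 213, 219, 219, 220, 219, 218, 219, 220, 220, 220, 219, 218, 216, 215, 218, 219, 220, 222, 223, 228, 227, 188, 77, 46, 83, 95, 93, 93, 89, 88, 92, 94, 95, 86, 67, 59, 60]
150 [171, 170, 171, 169, 163, 216, 222, 220, 220, 220, 220, 220, 223, 226, 197, 100, 84, 173, 219, 221, 219, 221, 223, 223, 221, 218, 216, 220, 223, 221, 218, 215, 213, 213, 220
[... 2734 characters left out ...]
0, 218, 226, 218, 131, 70, 70, 67, 65, 65, 67, 67, 65, 67, 68, 69, 71, 72, 70, 70, 67, 67, 66, 67, 68, 68, 64, 64, 67, 73, 80, 87, 89, 89, 89, 89, 88, 88, 88, 88, 87, 88, 90, 88, 89, 91, 91, 50, 39, 64, 91, 89, 87, 87, 87, 89, 91, 88, 82, 74, 75, 76, 76, 77, 76, 77]
222 [138, 140, 141, 138, 138, 136, 133, 132, 157, 211, 211, 215, 215, 217, 217, 217, 221, 156, 80, 116, 216, 217, 213, 213, 212, 212, 214, 215, 201, 118, 78, 98, 71, 72, 74, 75, 73, 76, 75, 77, 77, 78, 75, 74, 74, 73, 74, 74, 75, 75, 75, 75, 75, 76, 75, 75, 77, 74, 76, 76, 76, 76, 77, 75, 73, 72, 71, 73, 73, 73, 71, 65, 61, 62, 82, 89, 88, 87, 88, 90, 88, 39, 40, 75, 88, 87, 86, 86, 88, 90, 90, 86, 72, 70, 73, 73, 72, 72, 72, 72]
```

The head's centre is about 1.1 mm to the right (+y tool) of the slot's centre line. I'll correct that and lower partway.

Call:
drive_tool(turn=[[0,0,0],[0,0,0],[0,0,0],[0,0,0],[0,0,0],[0,0,0],[0,0,0]], offset=[[0,-0.0011,0],[0,-0.0011,0.005],[0,-0.0011,0.009],[0,-0.0011,0.012],[0,-0.0011,0.015],[0,-0.0011,0.018],[0,-0.0011,0.018]], hand=[1,1,1,1,1,1,1])

```text
clock: 9.22
tcp_pos: [612.2, -138.4, 68.0]
ee_rot: [[-0.099, 0.995, -0.0], [0.995, 0.099, 0.0], [0.0, -0.0, -1.0]]
ft_force: [-1.0, 0.5, -1.9]
finger_gap: 13.2
finger_force: 41.6
```

Call:
drive_tool(turn=[[0,0,0],[0,0,0],[0,0,0],[0,0,0],[0,0,0]], offset=[[0,0,0.003],[0,0,0.006],[0,0,0.008],[0,0,0.0095],[0,0,0.0095]], hand=[1,1,1,1,1])

```text
clock: 9.85
tcp_pos: [612.3, -138.5, 58.7]
ee_rot: [[-0.099, 0.995, -0.0], [0.995, 0.099, -0.0], [-0.0, -0.0, -1.0]]
ft_force: [-0.6, 0.1, -2.0]
finger_gap: 13.0
finger_force: 41.6
```

Call:
drive_tool(turn=[[0,0,0],[0,0,0],[0,0,0]], offset=[[0,0,0.0005],[0,0,0.001],[0,0,0.001]], hand=[1,1,1])

```text
clock: 10.22
tcp_pos: [612.4, -138.5, 57.8]
ee_rot: [[-0.099, 0.995, 0.0], [0.995, 0.099, -0.0], [-0.0, 0.0, -1.0]]
ft_force: [0.1, 0.3, -1.4]
finger_gap: 13.6
finger_force: 41.6
```

Call:
drive_tool(turn=[[0,0,0],[0,0,0],[0,0,0]], offset=[[0,0,0.0005],[0,0,0.0008],[0,0,0.0008]], hand=[1,1,1])

```text
clock: 10.6
tcp_pos: [612.4, -138.6, 57.5]
ee_rot: [[-0.099, 0.995, 0.0], [0.995, 0.099, -0.0], [-0.0, 0.0, -1.0]]
ft_force: [-2.1, 0.1, 2.4]
finger_gap: 13.4
finger_force: 42.3
```

Seated on the lips (about 4 N load). I'll slide along the slot, stopping well short of the block first.

Call:
drive_tool(turn=[[0,0,0],[0,0,0],[0,0,0],[0,0,0],[0,0,0],[0,0,0],[0,0,0],[0,0,0],[0,0,0],[0,0,0],[0,0,0],[0,0,0],[0,0,0],[0,0,0],[0,0,0],[0,0,0],[0,0,0],[0,0,0],[0,0,0],[0,0,0]], offset=[[0.003,0,0],[0.009,0,0],[0.016,0,0],[0.023,0,0],[0.03,0,0],[0.037,0,0],[0.044,0,0],[0.051,0,0],[0.058,0,0],[0.065,0,0],[0.072,0,0],[0.079,0,0],[0.086,0,0],[0.093,0,0],[0.1,0,0],[0.107,0,0],[0.113,0,0],[0.118,0,0],[0.12,0,0],[0.12,0,0]], hand=[1,1,1,1,1,1,1,1,1,1,1,1,1,1,1,1,1,1,1,1])

```text
clock: 13.1
tcp_pos: [600.6, -18.6, 57.4]
ee_rot: [[-0.099, 0.995, 0.001], [0.995, 0.099, -0.0], [-0.0, 0.001, -1.0]]
ft_force: [-0.0, -2.5, 5.8]
finger_gap: 13.0
finger_force: 42.8
```

Run:
```python
from h import *
o=arm.get_obs();print(o["clock"],o["tcp_pos"],o["ft_force"],o["wrist_torque"],o["joint_pos"])
f=save("wrist","w5")
cv2.imwrite("pics/c5.png",cv2.resize(f[60:260,220:420],(600,600),interpolation=2)[:,:,::-1])
R=np.array(o["ee_rot"]);t=np.array(o["tcp_pos"]);t[2]=36
for s in(30,40,50,60,70):print(s,proj("wrist",t+R@np.array([s,0,0])))
```

```text
13.1 [600.60921585 -18.57560187  57.40626735] [-0.0127749  -2.54586861  5.81122898] [-0.41942549 -0.13607794 -0.06195571] [-1.58393727e-01  6.56520911e-01  1.51514267e+00 -2.95236025e-05
  9.69189490e-01 -2.58021405e-01]
30 [[311.94700516 191.46167032]]
40 [[311.90358502 173.83852925]]
50 [[311.85910137 155.56098256]]
60 [[311.81358049 136.6129036 ]]
70 [[311.76706238 116.98046602]]
```

View pics/c5.png

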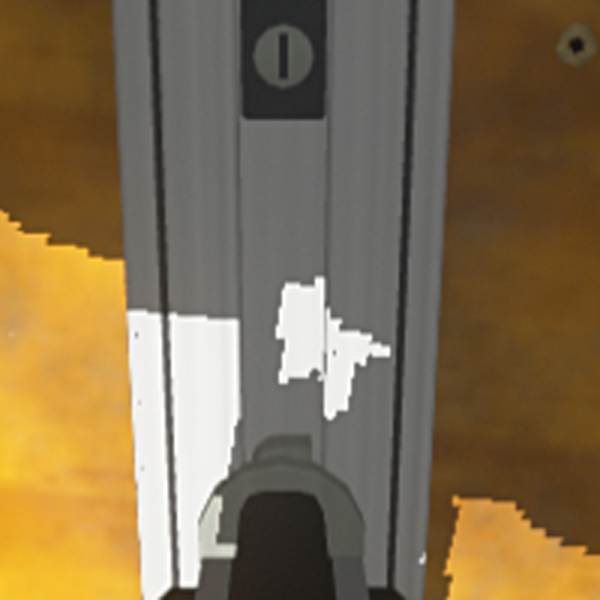

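The crop shows the stop block's near face at crop row 119 (picture row 100), about 78 mm ahead of the stud's axis, so the collar should touch after about 61 mm. I'll slide 54 mm, then creep.

Call:
drive_tool(turn=[[0,0,0],[0,0,0],[0,0,0],[0,0,0],[0,0,0],[0,0,0],[0,0,0],[0,0,0],[0,0,0],[0,0,0],[0,0,0],[0,0,0],[0,0,0]], offset=[[0.003,0,-0.0003],[0.008,0,-0.0003],[0.013,0,-0.0003],[0.018,0,-0.0003],[0.023,0,-0.0003],[0.028,0,-0.0003],[0.033,0,-0.0003],[0.038,0,-0.0003],[0.043,0,-0.0003],[0.048,0,-0.0003],[0.052,0,-0.0003],[0.054,0,-0.0003],[0.054,0,-0.0003]], hand=[1,1,1,1,1,1,1,1,1,1,1,1,1])

```text
clock: 14.78
tcp_pos: [595.0, 35.3, 57.4]
ee_rot: [[-0.1, 0.995, -0.0], [0.995, 0.1, 0.0], [0.0, -0.0, -1.0]]
ft_force: [0.0, -1.9, 4.7]
finger_gap: 12.9
finger_force: 42.7
```

Call:
drive_tool(turn=[[0,0,0],[0,0,0],[0,0,0],[0,0,0],[0,0,0],[0,0,0]], offset=[[0.001,0,0],[0.002,0,0],[0.003,0,0],[0.004,0,0],[0.0045,0,0],[0.0045,0,0]], hand=[1,1,1,1,1,1])

```text
clock: 15.52
tcp_pos: [594.6, 39.5, 57.4]
ee_rot: [[-0.099, 0.995, 0.0], [0.995, 0.099, -0.0], [-0.0, 0.0, -1.0]]
ft_force: [0.5, -2.7, 5.0]
finger_gap: 13.2
finger_force: 42.7
```

Call:
drive_tool(turn=[[0,0,0],[0,0,0],[0,0,0]], offset=[[0.0005,0,0],[0.001,0,0],[0.0015,0,0]], hand=[1,1,1])

```text
clock: 15.9
tcp_pos: [594.5, 40.9, 57.4]
ee_rot: [[-0.099, 0.995, 0.0], [0.995, 0.099, -0.0], [-0.0, 0.0, -1.0]]
ft_force: [-0.0, -2.8, 6.2]
finger_gap: 13.1
finger_force: 42.7
```

Call:
drive_tool(turn=[[0,0,0],[0,0,0]], offset=[[0.0005,0,0],[0.001,0,0]], hand=[1,1])

```text
clock: 16.15
tcp_pos: [594.4, 41.8, 57.4]
ee_rot: [[-0.099, 0.995, 0.0], [0.995, 0.099, -0.0], [-0.0, 0.0, -1.0]]
ft_force: [0.2, -2.6, 5.6]
finger_gap: 13.5
finger_force: 42.7
```

Call:
drive_tool(turn=[[0,0,0],[0,0,0]], offset=[[0.0005,0,0],[0.001,0,0]], hand=[1,1])

```text
clock: 16.4
tcp_pos: [594.2, 42.9, 57.4]
ee_rot: [[-0.099, 0.995, 0.0], [0.995, 0.099, -0.0], [-0.0, 0.0, -1.0]]
ft_force: [0.1, -3.1, 5.9]
finger_gap: 13.2
finger_force: 42.7
```

Call:
drive_tool(turn=[[0,0,0],[0,0,0]], offset=[[0.0005,0,0],[0.001,0,0]], hand=[1,1])

```text
clock: 16.65
tcp_pos: [594.1, 43.9, 57.4]
ee_rot: [[-0.099, 0.995, 0.0], [0.995, 0.099, -0.0], [-0.0, 0.0, -1.0]]
ft_force: [-0.2, -3.2, 5.5]
finger_gap: 13.0
finger_force: 42.7
```

Call:
drive_tool(turn=[[0,0,0],[0,0,0]], offset=[[0.0005,0,0],[0.0005,0,0]], hand=[1,1])

```text
clock: 16.9
tcp_pos: [594.1, 44.4, 57.4]
ee_rot: [[-0.099, 0.995, 0.0], [0.995, 0.099, -0.0], [-0.0, 0.0, -1.0]]
ft_force: [1.1, -3.6, 6.5]
finger_gap: 13.0
finger_force: 42.7
```

Run:
```python
from h import *
o=arm.get_obs();print(o["clock"],o["tcp_pos"],o["ft_force"],o["wrist_torque"])
f=save("wrist","w6")
cv2.imwrite("pics/c6.png",cv2.resize(f[140:260,250:380],(650,600),interpolation=2)[:,:,::-1])
```

```text
16.9 [594.07988721  44.42493763  57.42709881] [ 1.13508218 -3.60489441  6.54817787] [-0.61801235 -0.09414949 -0.01635926]
```

View pics/c6.png

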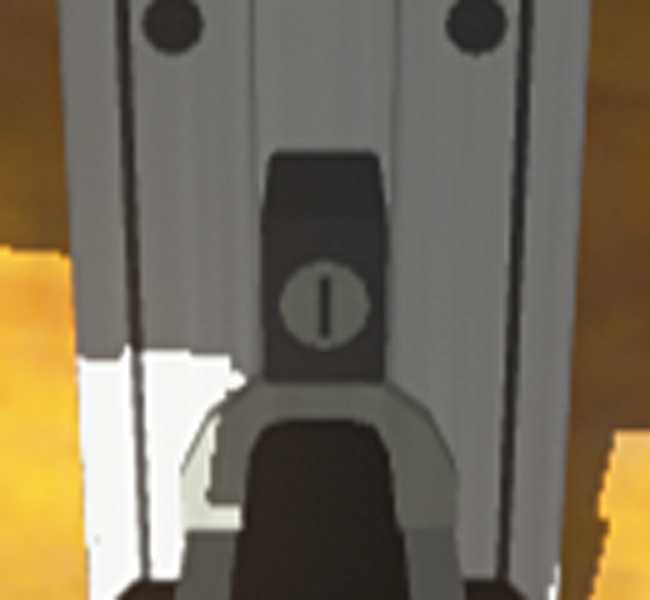

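The collar's front now disappears under the block's edge (crop row 380), about 17 mm from the axis, so contact is imminent. I'll creep on.

Call:
drive_tool(turn=[[0,0,0],[0,0,0]], offset=[[0.0005,0,0],[0.0005,0,0]], hand=[1,1])

```text
clock: 17.2
tcp_pos: [594.0, 44.9, 57.4]
ee_rot: [[-0.099, 0.995, -0.0], [0.995, 0.099, -0.0], [-0.0, -0.0, -1.0]]
ft_force: [0.7, -3.8, 5.4]
finger_gap: 13.2
finger_force: 42.7
```

Call:
drive_tool(turn=[[0,0,0],[0,0,0]], offset=[[0.0005,0,0],[0.0005,0,0]], hand=[1,1])

```text
clock: 17.45
tcp_pos: [594.0, 45.4, 57.4]
ee_rot: [[-0.099, 0.995, 0.0], [0.995, 0.099, -0.0], [-0.0, 0.0, -1.0]]
ft_force: [0.4, -3.1, 5.6]
finger_gap: 13.1
finger_force: 42.7
```

Call:
drive_tool(turn=[[0,0,0],[0,0,0]], offset=[[0.0005,0,0],[0.0005,0,0]], hand=[1,1])

```text
clock: 17.7
tcp_pos: [594.0, 45.5, 57.4]
ee_rot: [[-0.099, 0.995, 0.0], [0.995, 0.099, -0.001], [-0.001, 0.0, -1.0]]
ft_force: [-0.3, -5.5, 5.5]
finger_gap: 13.3
finger_force: 42.7
```

Call:
drive_tool(turn=[[0,0,0],[0,0,0]], offset=[[0.0003,0,0],[0.0003,0,0]], hand=[1,1])

```text
clock: 17.95
tcp_pos: [593.9, 45.6, 57.4]
ee_rot: [[-0.099, 0.995, 0.0], [0.995, 0.099, -0.001], [-0.001, -0.0, -1.0]]
ft_force: [0.8, -5.6, 5.2]
finger_gap: 13.3
finger_force: 42.7
```

Call:
drive_tool(turn=[[0,0,0],[0,0,0]], offset=[[0.0005,0,0],[0.0005,0,0]], hand=[1,1])

```text
clock: 18.2
tcp_pos: [594.0, 45.7, 57.5]
ee_rot: [[-0.1, 0.995, 0.0], [0.995, 0.1, -0.002], [-0.002, 0.0, -1.0]]
ft_force: [0.1, -6.7, 5.6]
finger_gap: 13.2
finger_force: 42.7
```

Contact is confirmed: the tool has stopped advancing and the force is rising. The stud looks centred in the slot. I'll turn clockwise, starting with the first part.

Call:
drive_tool(turn=[[0,0,4],[0,0,9],[0,0,14],[0,0,19],[0,0,24],[0,0,29],[0,0,30]], offset=[[0,0,0],[0,0,0],[0,0,0],[0,0,0],[0,0,0],[0,0,0],[0,0,0]], hand=[1,1,1,1,1,1,1])

```text
clock: 19.08
tcp_pos: [593.5, 45.4, 57.4]
ee_rot: [[0.412, 0.911, -0.001], [0.911, -0.412, -0.002], [-0.002, 0.0, -1.0]]
ft_force: [-1.6, -8.2, 5.8]
finger_gap: 13.1
finger_force: 42.9
```

Call:
drive_tool(turn=[[0,0,5],[0,0,10],[0,0,15],[0,0,20],[0,0,25],[0,0,30],[0,0,30]], offset=[[0,0,0],[0,0,0],[0,0,0],[0,0,0],[0,0,0],[0,0,0],[0,0,0]], hand=[1,1,1,1,1,1,1])

```text
clock: 19.95
tcp_pos: [595.4, 45.0, 57.5]
ee_rot: [[0.812, 0.583, 0.003], [0.583, -0.812, -0.003], [0.001, 0.004, -1.0]]
ft_force: [4.9, -8.7, 1.5]
finger_gap: 12.9
finger_force: 42.2
```

Run:
```python
from h import *
o=arm.get_obs();print(o["clock"],o["tcp_pos"],o["ft_force"],o["wrist_torque"],o["joint_pos"])
```

```text
19.95 [595.40452028  45.02712719  57.52054316] [ 4.937007   -8.67846027  1.53597607] [-1.80817398 -1.01937869  0.04561384] [-0.05149978  0.64953661  1.52925052 -0.00305025  0.95921696  0.89866297]
```

Some sideways force has built up because the stud sits about 1 mm off-axis in the grip. I'll shift with it while finishing the quarter turn.

Call:
drive_tool(turn=[[0,0,0],[0,0,3],[0,0,7],[0,0,11],[0,0,15],[0,0,15]], offset=[[0.0005,0.0005,0],[0.0007,0.0008,0],[0.0007,0.0008,0],[0.0007,0.0008,0],[0.0007,0.0008,0],[0.0007,0.0008,0]], hand=[1,1,1,1,1,1])

```text
clock: 20.7
tcp_pos: [595.8, 44.6, 57.5]
ee_rot: [[0.936, 0.353, 0.002], [0.353, -0.936, -0.003], [0.001, 0.003, -1.0]]
ft_force: [2.3, -10.0, 2.7]
finger_gap: 13.4
finger_force: 42.4
```

Call:
drive_tool(turn=[[0,0,4],[0,0,8],[0,0,12],[0,0,15],[0,0,15],[0,0,15]], offset=[[0.0003,0.0003,0],[0.0003,0.0003,0],[0.0003,0.0003,0],[0.0003,0.0003,0],[0.0003,0.0003,0],[0.0003,0.0003,0]], hand=[1,1,1,1,1,1])

```text
clock: 21.45
tcp_pos: [595.3, 44.1, 57.4]
ee_rot: [[0.995, 0.1, -0.0], [0.1, -0.995, -0.003], [-0.0, 0.003, -1.0]]
ft_force: [-0.2, -11.2, 4.2]
finger_gap: 13.0
finger_force: 42.8
```

Run:
```python
from h import *
o=arm.get_obs();print(o["clock"],o["tcp_pos"],o["ft_force"],o["wrist_torque"],o["ee_rot"])
f=save("wrist","w7");g=save("side","s7")
cv2.imwrite("pics/c7.png",np.hstack([cv2.resize(f[140:400,180:440],(400,400)),cv2.resize(g[190:290,240:340],(400,400),interpolation=2)])[:,:,::-1])
```

```text
21.45 [595.32489595  44.08480559  57.44448762] [ -0.15518437 -11.17883886   4.2256975 ] [-2.32737193 -0.00369536 -0.00721805] [[ 9.95020292e-01  9.96725164e-02 -8.48881778e-05]
 [ 9.96716294e-02 -9.95014381e-01 -3.45656070e-03]
 [-4.28989061e-04  3.43088710e-03 -9.99994022e-01]]
```

View pics/c7.png

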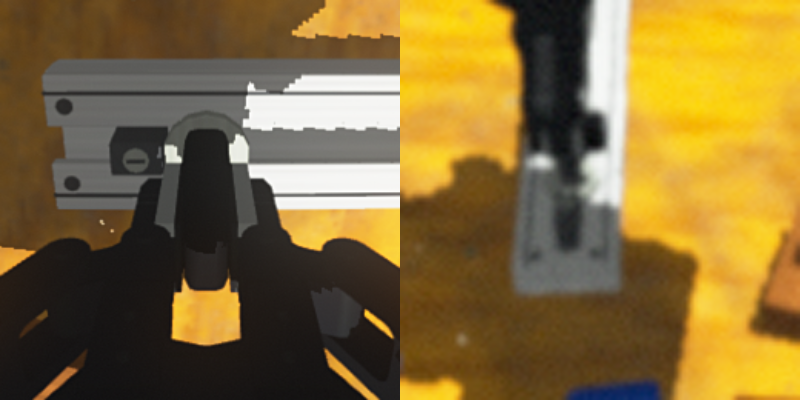

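The picture shows the wing across the slot (yaw exactly 90° from before) and the collar's edge at crop (165,150) against the stop block at (168,150). I'll ease the push a little, keeping some preload, then let go.

Call:
drive_tool(turn=[[0,0,0],[0,0,0],[0,0,0]], offset=[[0,0.0005,0],[0,0.001,0],[0,0.001,0]], hand=[1,1,1])

```text
clock: 21.92
tcp_pos: [595.3, 43.9, 57.4]
ee_rot: [[0.995, 0.1, -0.0], [0.1, -0.995, -0.002], [-0.0, 0.002, -1.0]]
ft_force: [-0.6, -7.5, 5.6]
finger_gap: 13.2
finger_force: 42.7
```

Call:
drive_tool(turn=[[0,0,0],[0,0,0],[0,0,0],[0,0,0],[0,0,0],[0,0,0]], offset=[[0,0,0],[0,0,0],[0,0,0],[0,0,0],[0,0,0],[0,0,0]], hand=[0.8,0.75,0.7,0.65,0.6,0.6])

```text
clock: 22.68
tcp_pos: [595.4, 45.0, 57.3]
ee_rot: [[0.995, 0.099, -0.0], [0.099, -0.995, -0.0], [-0.0, 0.0, -1.0]]
ft_force: [0.6, 0.3, -0.6]
finger_gap: 34.2
finger_force: 0.0
```

Call:
drive_tool(turn=[[0,0,0],[0,0,0],[0,0,0],[0,0,0],[0,0,0],[0,0,0],[0,0,0]], offset=[[0,0,-0.004],[0,0,-0.01],[0,0,-0.02],[0,0,-0.04],[0,0,-0.07],[0,0,-0.09],[0,0,-0.09]], hand=[0.6,0.6,0.6,0.6,0.6,0.6,0.6])

```text
clock: 23.55
tcp_pos: [596.6, 44.9, 149.6]
ee_rot: [[0.995, 0.099, 0.005], [0.099, -0.995, -0.0], [0.004, 0.001, -1.0]]
ft_force: [0.4, 0.2, -0.4]
finger_gap: 33.8
finger_force: 0.0
```

Run:
```python
from h import *
o=arm.get_obs();print(o["clock"],o["tcp_pos"],o["ft_force"],o["finger_gap"])
f=save("wrist","w8");g=save("side","s8")
cv2.imwrite("pics/c8.png",np.hstack([cv2.resize(f[120:280,230:390],(480,480),interpolation=2),cv2.resize(g[200:280,255:308],(318,480),interpolation=2)])[:,:,::-1])
```

```text
23.55 [596.57046095  44.94627656 149.56890444] [ 0.3512381   0.15449518 -0.3797231 ] 33.823340949614206
```

View pics/c8.png

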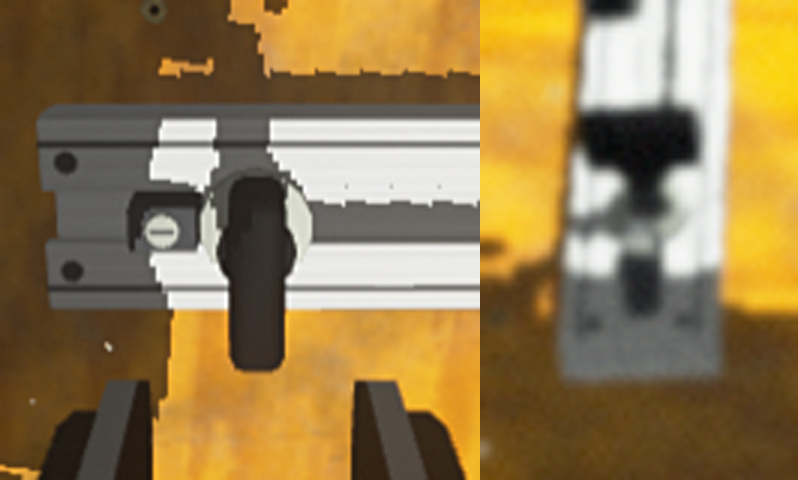

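The wing lies square across the slot. The collar's left edge (crop 202,225) is at the stop block's face (about 200, plus parallax), and the gripper is clear. I'll hand it in.

```bash
python3 -c "
from station import arm
print(arm.job_done())"
```

```text
the job is handed in; nothing more can be done
None
```

The stud is in the T-track with its collar up against the stop block, turned a quarter turn clockwise and let go; I handed the job in at about 23.6 s of the 56 s allowed, with the verdict not shown to me.

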